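# Stamp the loyalty card

### The job

Take the square-footed hand stamp from its wooden rest and stamp the top card through the window of the card block: press it down square in the middle of the window with a steady force of about 12 N for a good second and a half, never much harder, then lift it straight up without sliding or rocking it on the card. Then stand it back upright in the well it came from, let go of it, and leave the round stamp, the card reader and the bell where they are.

Things in the scene. Friction and masses are not known exactly. Their poses are not given: they have to be found in the camera images.
- square_stamp: hand stamp with a SQUARE black foot, upright, 100 mm tall, about 0.15 kg. Origin: centre of its underside, z up. Wooden grip 24 mm (x) by 40 mm (y), 42 to 100 mm above the origin; 18 mm thick steel neck with a 24 mm collar below; black housing 32 x 32 mm, 10 to 30 mm above the origin; rubber printing face sticks out below it
- square_stamp_face (a point): centre of the stamp's 30 x 30 mm rubber printing face (its underside). The face is sprung: it yields up into the housing by 1 mm per 5 N (12 N: 2.4 mm) and bottoms out at 6 mm
- round_stamp: the other hand stamp, the same in every way but with a ROUND foot (32 mm housing, 30 mm face); origin at the centre of its underside; not to be used or moved
- stamp_rest: low wooden box, fixed, 92 x 170 x 14 mm, open on top, divided across y into two wells of about 80 x 76 mm, centred 41 mm to either side of its origin along its y; walls 6 mm, well floors 6 mm above the counter. Origin: centre of its underside. A stamp stands in each well; which in which varies
- card_block: wooden case 130 (x) x 100 (y) x 40 mm, fixed, with a stack of blank white cards clamped inside and a 3 mm steel plate on top with a 46 x 46 mm square window in its middle, edges along the block's x and y. Origin: centre of its underside. A good print needs 9 to 16 N kept up for 1.2 s without a break; above 22 N the card is spoiled
- window (a point): centre of the window, level with the plate's upper face (40 mm above the counter). The top card lies level 4 to 22 mm below this point; how far is NOT measured and differs each time, so find it by feel. The stack does not give. The face must land within 4 mm of the window's centre, sides parallel to the window's
- card_reader: loose flat white card reader, 68 x 68 x 14 mm, a bystander; origin at the centre of its underside
- bell: loose counter bell, 83 mm in diameter and 62 mm tall, a bystander; origin at the centre of its underside

How it is judged:
By the outcome, as a careful person would: the job done as asked, in the order asked, and still so for the second after the job is handed in, with the robot touching nothing.
It also fails if it takes over 64 s, if anything falls off the work surface, if the arm or the gripper's body presses on something with over 40 N, if the wrist force passes 120 N, or if a joint passes its speed limit or range.

### The arm

A 6-joint arm with a two-finger parallel gripper is mounted at the origin on a cart in front of the work surface, level with it; the furniture and walls round the work are solid. World frame = base frame: x ahead of the robot, y to its left, z up, the work surface at z = 0. Lengths are in mm, angles in rad, forces in N, time in s.
With the tool pointing down it reaches from about 300 to 775 mm from the base axis. Payload 14.6 kg.
Tool frame: the origin (TCP) lies between the finger pads; the fingertips stand 8 mm ahead of it and the grasp point (between the pads) lies 11 mm behind it; z points along the fingers, y is the direction in which the jaws open and shut (so a half turn about z gives the same grasp; the last joint's range is limited). The gripper opens to 94 mm and grips with 3 to 60 N. Pads are 16 mm wide; open, the fingers measure 119 mm over their backs; the gripper's body (75 mm by 177 mm) begins 78 mm behind the grasp point.
Start: joints at [-1.229, 0.3, 1.521, -0, 1.321, -0.067], TCP at [218.622, -504.672, 213.446] pointing down, gripper open.
Joint ranges: [-3.03, 3.03], [-0.79, 2.21], [0.23, 2.52], [-1.04, 4.18], [0, 3.07], [-2.55, 2.55]. Speed limits (rad/s): [2.22, 2.22, 2.57, 3.14, 3.14, 3.14].

### API

Orientations are given as [roll, pitch, yaw] about the fixed x, y, z axes, in that order (R = Rz(yaw) Ry(pitch) Rx(roll)).
In Python, from cell import manip gives the robot as it stands. The module is installed in compiled form; this text tells all that it offers.
- The arm moves only by the tool send_rows, never from a script. Its argument "series" is a list that holds one entry, the list of rows, each a list of 5 numbers: the opening, from 0 (shut) to 1 (fully open), then the shift along the tool's x, y, z in mm, then the turn about the tool's z in degrees. In form: [[[gripper, dx, dy, dz, roll], ...]]. A call has 1 to 10 rows; each row is the pose to reach, as a shift and turn from the pose commanded when the call began, along the tool's axes at that moment; what a row does not reach only later rows make up. A row lasts 1/10 s, in which the tool goes at most 50 mm and 8.59 degrees, less where a joint would pass 70% of its speed; a pose out of reach is approached as far as the arm can. A call with a gripper value outside its range is refused whole. The fingers move at their own pace and stop on an object; "newtons" is the grip in N (left out, the last holds). Time passes only in rows, so rows that repeat a pose let the fingers close. It gives the time, the measured TCP pose, the force and the opening at its end, in the units of the state.
- manip.read_state(): the state, without advancing time (a new reading comes with each control period).
- manip.camera(name): name is "scene" or "side" or "wrist"; returns a dict with "img" (480x640x3 uint8, red, green, blue), "vfov" (degrees; the focal length in pixels is half the picture's height over the tangent of half this angle, whatever the lens; pixels are square), "cx", "cy" (the principal point, pixels), "dist" ([k1, k2, p1, p2, k3] as OpenCV has them; the pictures are not rectified), "pose" (4x4, takes a point from camera to world coordinates); the wrist camera has in their place "T_tool_cam" (4x4, takes a point from camera to tool coordinates, whose origin is the TCP and whose axes are the flange's). Camera axes: x right, y down, z forward; pixel columns grow to the right and rows downward; lengths in mm; the calibration is good to about 2 mm. A picture is of the moment at which its call begins: read the wrist's pose just before it. There is no depth.
- manip.sign_off(): hands the job in, once; it reports no verdict.
Trained networks look in a picture, given as the dict that the camera call returned (one of the last four; its "shot" number tells which), for a name from the list of things; names that differ only in an ending like _2 or _b are one class to them, and where a whole thing is asked for, a point or a joint stands for the part that bears it (a point fixed in the world has none). Each returns a list of dicts, best first, with "conf" (0 to 1); they miss things now and then, are a little off and sometimes report something else, mostly with a low value. They report only what shows in the picture. A call takes as long as a camera call.
- manip.find_in(target, picture): "rect" ([left, top, width, height] in pixels, round what is visible of it).
- manip.silhouettes(target, picture): "pixels" (480x640 bool, what is visible of it) and "rect" ([left, top, width, height] in pixels, round what is visible of it).
The state is a dict: "clock": time; "joints": joint angles; "qd": joint speeds; "effort": joint torques, N m; "eef_pos": TCP position; "eef_rot": TCP orientation; "wrist_force": force on the tool from outside, world axes, zero at the start; "moment": the same for the moment, N m; "finger_gap": finger opening in mm.
Only numpy, scipy, OpenCV 4.12 (cv2) and the standard library are available. Lean on these libraries where they do the work, as an engineer would, in place of code of your own. Each camera call takes 0.05 s, during which the arm holds its last target. There are 200 camera calls.

## Working session

There is one attempt and no reset: what is moved stays moved. The work goes in short steps, Python scripts to look and compute and a tool call to move; the robot and the scene stay as the last step left them, time stands still between calls to the robot, and variables do not carry over. Pictures are saved under pics/ and viewed, about 8 in all and at most 12, crops included, and the job is handed in when it is done.

Besides the shell and the picture viewer there is one more tool, called after "Emit:" as name([rows], argument=value, ...), one row to a line, values as JSON. send_rows: Moves the arm, as the interface text tells. Its arguments: {"type":"object","properties":{"series":{"type":"array"},"newtons":{"type":"number"}},"required":["series"]}

```bash
mkdir -p pics; cat > h.py <<'E'
import numpy as np,cv2
from cell import manip
from scipy.spatial.transform import Rotation as R
def K(c):
    f=240/np.tan(np.radians(c['vfov'])/2); return np.array([[f,0,c['cx']],[0,f,c['cy']],[0,0,1.]])
def tool(s):
    T=np.eye(4);T[:3,:3]=R.from_euler('xyz',s['eef_rot']).as_matrix();T[:3,3]=s['eef_pos'];return T
def shot(n):
    s=manip.read_state(); c=manip.camera(n)
    c['W']=np.array(c['pose']) if 'pose' in c else tool(s)@np.array(c['T_tool_cam'])
    return c
def save(c,n): cv2.imwrite('pics/'+n,cv2.cvtColor(c['img'],cv2.COLOR_RGB2BGR))
def onz(c,uv,z):
    p=cv2.undistortPoints(np.array(uv,float).reshape(-1,1,2),K(c),np.array(c['dist'],float)).reshape(-1,2)
    d=np.c_[p,np.ones(len(p))]@c['W'][:3,:3].T; o=c['W'][:3,3]
    return o+d*((z-o[2])/d[:,2])[:,None]
def proj(c,P):
    M=np.linalg.inv(c['W']); r=cv2.Rodrigues(M[:3,:3])[0]
    return cv2.projectPoints(np.array(P,float).reshape(-1,1,3),r,M[:3,3],K(c),np.array(c['dist'],float))[0].reshape(-1,2)
E
python3 - <<'E'
from h import *
s=manip.read_state();print(s)
ims=[]
for n in ['scene','side']:
    c=shot(n);ims.append(c['img']);save(c,n+'0.png');print(n,c['W'][:3,3],c['W'][:3,2],c['vfov'])
    for t in ['square_stamp','round_stamp','stamp_rest','card_block','card_reader','bell']:
        r=manip.find_in(t,c)[:2]
        for q in r: 
            x,y,w,h=q['rect'];print(t,round(q['conf'],2),np.round(q['rect']),np.round(onz(c,[[x+w/2,y+h/2]],30)[0,:2]))
E
```

```text
{'clock': 0.0, 'joints': array([-1.22861056e+00,  3.00441074e-01,  1.52158883e+00,  2.65928162e-05,
        1.32074381e+00, -6.66231167e-02]), 'qd': array([ 0.00031359,  0.00056731,  0.00034973, -0.00024493,  0.00052679,
        0.00094419]), 'effort': array([ 2.00591450e-03, -5.31805873e+01, -3.52737808e+01,  7.09266239e-02,
        2.43943592e-02, -9.35281719e-05]), 'eef_pos': array([ 218.53593306, -504.42783035,  212.89953364]), 'eef_rot': array([-3.14041593e+00, -1.04328104e-04,  4.08802231e-01]), 'wrist_force': array([ 0.19790755, -0.45579335,  0.53158148]), 'moment': array([-0.00918367,  0.02520407, -0.00374874]), 'finger_gap': 93.78093692007187}
scene [ 48.31578857 694.78836895 941.48294279] [ 0.35790072 -0.6105824  -0.70646742] 42.19784855936075
square_stamp 0.93 [230. 328.  25.  52.] [462. 198.]
round_stamp 0.73 [295. 283.  41.  34.] [416.  23.]
round_stamp 0.7 [205. 362.  22.  50.] [461. 278.]
stamp_rest 0.61 [177. 340.  97.  98.] [445. 274.]
stamp_rest 0.37 [294. 283.  44.  34.] [414.  22.]
card_block 0.92 [330. 186.  69.  57.] [ 446. -243.]
card_block 0.66 [361. 150.  38.  28.] [ 499. -425.]
card_reader 0.83 [294. 281.  46.  35.] [416.  19.]
bell 0.7 [363. 147.  31.  32.] [ 502. -424.]
side [  76.76201661 1206.64933153  655.1349225 ] [ 0.26747763 -0.88002228 -0.39244935] 45.7600199088734
square_stamp 0.97 [279. 282.  14.  48.] [459. 168.]
round_stamp 0.7 [261. 301.  18.  48.] [463. 255.]
stamp_rest 0.63 [236. 316.  71.  44.] [444. 297.]
stamp_rest 0.25 [312. 225.  48.  32.] [ 447. -223.]
card_block 0.9 [317. 229.  46.  26.] [ 435. -214.]
card_reader 0.67 [307. 279.  29.  16.] [408.  56.]
bell 0.68 [320. 206.  26.  19.] [ 510. -422.]
```

View pics/scene0.png

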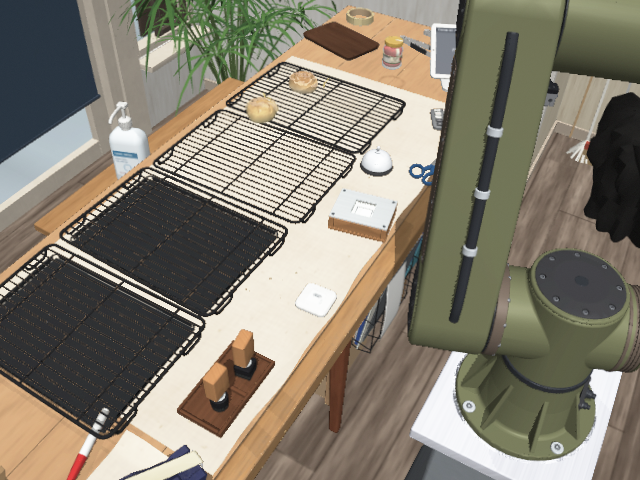

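View pics/side0.png

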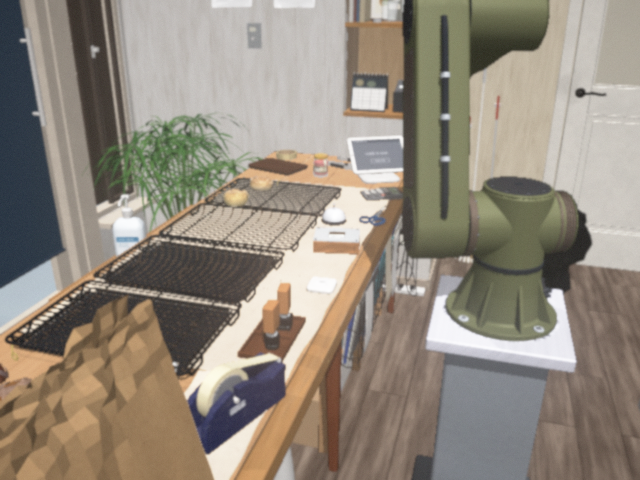

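The stamps stand in the rest at lower left (square foot at about px 242,370, round at 216,400). The block is at about 363,214, the bell at 377,160 and the card reader at 316,298. The pictures agree with the network, so next I move above the block for a look from near.

```bash
cat >> h.py <<'E'
def go(p,yaw=None):
    """row needed to reach world TCP p and tool yaw (rad) from the measured pose"""
    s=manip.read_state();T=tool(s);d=T[:3,:3].T@(np.array(p,float)-T[:3,3])
    r=0 if yaw is None else -np.degrees((yaw-s['eef_rot'][2]+np.pi/2)%np.pi-np.pi/2)
    print('row',np.round(d,1),'roll',round(r,2),'| at',np.round(s['eef_pos'],1),np.round(s['eef_rot'],4))
E
python3 - <<'E'
from h import *
c=shot('wrist');print(np.round(c['T_tool_cam'],3),c['vfov'],c['cx'],c['cy'],c['dist'])
go([400,-235,320],0)
E
```

```text
[[-0.00000e+00 -9.64000e-01 -2.65000e-01  7.71020e+01]
 [ 1.00000e+00 -0.00000e+00 -1.00000e-03  8.24000e-01]
 [ 0.00000e+00 -2.65000e-01  9.64000e-01 -1.70036e+02]
 [ 0.00000e+00  0.00000e+00  0.00000e+00  1.00000e+00]] 59.52452267006808 317.82282958475497 246.6393471120238 [-0.07103599  0.          0.          0.          0.        ]
row [ 273.6 -175.3 -106.6] roll 23.42 | at [ 218.6 -504.7  213.4] [-3.1416  0.      0.4088]
```

Emit:
send_rows([
  [[1,347,-143,-107,23.4],[1,347,-143,-107,23.4],[1,347,-143,-107,23.4],[1,347,-143,-107,23.4],[1,347,-143,-107,23.4],[1,347,-143,-107,23.4],[1,347,-143,-107,23.4],[1,347,-143,-107,23.4],[1,347,-143,-107,23.4],[1,347,-143,-107,23.4]],
])

```text
clock: 1.75
eef_pos: [480.5, -235.0, 320.3]
eef_rot: [3.142, 0.0, 0.002]
wrist_force: [-0.5, -0.4, 0.0]
finger_gap: 93.9
```

```bash
python3 - <<'E'
from h import *
s=manip.read_state();print(s['clock'],s['eef_pos'],s['eef_rot'],abs(s['qd']).max())
c=shot('wrist');save(c,'w1.png');np.save('w1.npy',c,allow_pickle=True)
for t in ['card_block','window','bell']:
    for q in manip.silhouettes(t,c)[:2]:
        m=q['pixels'].astype(np.uint8);cs=max(cv2.findContours(m,0,2)[0],key=cv2.contourArea)
        b=cv2.boxPoints(cv2.minAreaRect(cs));print(t,round(q['conf'],2),q['rect'],np.round(onz(c,b,40)[:,:2],1).tolist())
go([520,225,330],0)
E
```

```text
1.75 [ 480.49967925 -234.98909979  320.30384898] [3.14150870e+00 1.57799910e-04 2.20268753e-03] 0.04360707386725619
card_block 0.64 [281.6, 156.9, 106.9, 132.6] [[513.8, -190.5], [532.0, -288.2], [401.3, -317.2], [380.4, -212.2]]
window 0.89 [278.3, 158.9, 105.3, 130.2] [[513.5, -190.4], [531.7, -288.5], [401.9, -317.3], [381.0, -212.0]]
bell 0.74 [468.1, 128.9, 70.1, 77.4] [[557.1, -392.2], [558.6, -469.3], [483.4, -479.0], [482.7, -398.7]]
row [  40.  -461.4   -9.8] roll -0.07 | at [ 479.5 -236.4  320.1] [-3.1414e+00  5.0000e-04 -1.2000e-03]
```

View pics/w1.png

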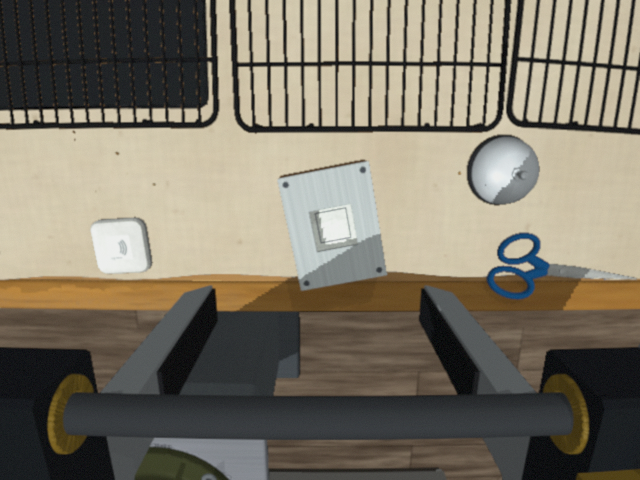

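The block is in view centred at about (333,225) px, which is world (457,-252) with a yaw of about 11°. The bell is at (503,170) and the card reader at (121,245). The scissors near the block lie clear. Next I look at the rest.

Emit:
send_rows([
  [[1,30,-480,-10,0],[1,30,-480,-10,0],[1,30,-480,-10,0],[1,30,-480,-10,0],[1,30,-480,-10,0],[1,30,-480,-10,0],[1,30,-480,-10,0],[1,30,-480,-10,0],[1,30,-480,-10,0],[1,30,-480,-10,0]],
])

```text
clock: 2.95
eef_pos: [509.8, 246.6, 330.1]
eef_rot: [-3.141, 0.0, 0.001]
wrist_force: [-0.7, -0.1, -0.6]
finger_gap: 94.0
```

Emit:
send_rows([
  [[1,0,0,0,0],[1,0,0,0,0],[1,0,0,0,0]],
])

```text
clock: 3.25
eef_pos: [510.2, 243.1, 330.5]
eef_rot: [3.141, -0.0, -0.001]
wrist_force: [-0.1, -0.3, 0.8]
finger_gap: 94.3
```

```bash
python3 - <<'E'
from h import *
s=manip.read_state();print(s['clock'],s['eef_pos'],s['eef_rot'],abs(s['qd']).max())
c=shot('wrist');save(c,'w2.png');np.save('w2.npy',c,allow_pickle=True)
for t,z in [('stamp_rest',14),('square_stamp',100),('round_stamp',100)]:
    for q in manip.silhouettes(t,c)[:2]:
        m=q['pixels'].astype(np.uint8);cs=max(cv2.findContours(m,0,2)[0],key=cv2.contourArea)
        b=cv2.boxPoints(cv2.minAreaRect(cs));print(t,round(q['conf'],2),q['rect'],np.round(onz(c,b,z)[:,:2],1).tolist())
E
```

```text
3.25 [510.24215779 243.06827758 330.49147454] [ 3.14139334e+00 -4.62185699e-06 -1.28241552e-03] 0.008376017535318605
stamp_rest 0.91 [234.7, 204.4, 145.5, 78.1] [[505.4, 339.0], [509.0, 172.1], [413.9, 166.5], [409.9, 341.9]]
square_stamp 0.91 [327.9, 236.2, 40.4, 50.3] [[483.4, 238.3], [489.4, 199.6], [438.8, 190.9], [432.5, 230.9]]
round_stamp 0.92 [249.5, 240.1, 47.6, 48.5] [[485.5, 310.4], [485.4, 267.9], [435.0, 268.8], [435.0, 312.7]]
```

View pics/w2.png

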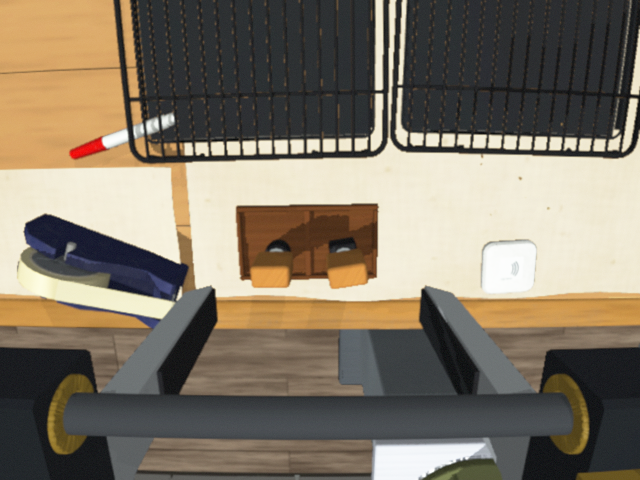

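The rest is at (307,242) px. The square stamp is on the right, with its grip at (347,268), yawed about 9°, and the round one is on the left at (271,268). The round stamp leaves little room along y, so I'll take the grip across its x faces with tool yaw of about 99°. First a closer look with that yaw.

Emit:
send_rows([
  [[1,-58,30,80,-99],[1,-58,30,80,-99],[1,-58,30,80,-99],[1,-58,30,80,-99],[1,-58,30,80,-99],[1,-58,30,80,-99],[1,-58,30,80,-99],[1,-58,30,80,-99],[1,-58,30,80,-99],[1,-58,30,80,-99]],
])

```text
clock: 4.45
eef_pos: [452.1, 214.0, 250.6]
eef_rot: [3.141, -0.0, 1.506]
wrist_force: [0.4, 0.6, 0.2]
finger_gap: 93.6
```

Emit:
send_rows([
  [[1,0,0,0,-13],[1,0,0,0,-13],[1,0,0,0,-13],[1,0,0,0,-13]],
])

```text
clock: 4.85
eef_pos: [452.1, 214.2, 250.6]
eef_rot: [3.141, -0.0, 1.724]
wrist_force: [-0.5, -0.4, -0.1]
finger_gap: 93.9
```

```bash
python3 - <<'E'
from h import *
s=manip.read_state();print(s['clock'],s['eef_pos'],s['eef_rot'],s['joints'])
c=shot('wrist');save(c,'w3.png');np.save('w3.npy',c,allow_pickle=True)
for t,z in [('stamp_rest',14),('square_stamp',100)]:
    for q in manip.silhouettes(t,c)[:1]:
        m=q['pixels'].astype(np.uint8);np.save(t+'.npy',m);cs=max(cv2.findContours(m,0,2)[0],key=cv2.contourArea)
        b=cv2.boxPoints(cv2.minAreaRect(cs));print(t,round(q['conf'],2),q['rect'],np.round(onz(c,b,z)[:,:2],1).tolist())
E
```

```text
4.85 [452.07700306 214.20858664 250.57404296] [ 3.14131158e+00 -9.38817047e-05  1.72423259e+00] [3.69250850e-01 1.60331089e-01 1.60526809e+00 3.21238181e-05
 1.37569882e+00 2.15808374e-01]
stamp_rest 0.64 [274.1, 75.0, 117.4, 184.8] [[408.6, 170.7], [411.4, 340.0], [502.0, 341.4], [508.6, 170.6]]
square_stamp 0.64 [294.0, 197.9, 35.9, 59.7] [[431.5, 239.3], [456.5, 243.1], [464.3, 194.8], [438.3, 190.8]]
```

View pics/w3.png

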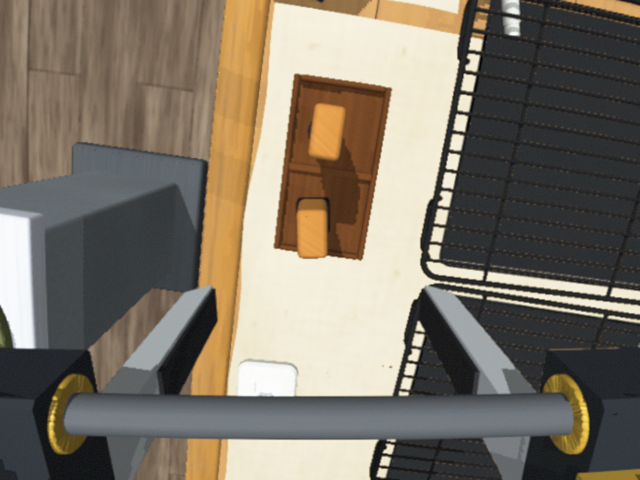

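The square stamp's grip is at (312,228) px in the near well, the round one at (326,131), and the card reader at (268,378). Now I fit the stamp model to its silhouette.

```bash
cat >> h.py <<'E'
from scipy.optimize import minimize
def box(lx,ly,z0,z1): return np.array([[a*lx/2,b*ly/2,z] for a in(-1,1) for b in(-1,1) for z in(z0,z1)])
STAMP=[box(24,40,42,100),box(18,18,28,45),box(32,32,10,30),box(30,30,4,10)]
def fit(c,mask,parts,p0,z):
    S=8
    t=cv2.resize(mask.astype(np.float32),None,fx=S/2,fy=S/2)
    ys,xs=np.nonzero(mask);x0,x1,y0,y1=max(xs.min()-30,0),xs.max()+30,max(ys.min()-30,0),ys.max()+30
    m=cv2.resize(mask[y0:y1,x0:x1].astype(np.uint8),None,fx=S,fy=S,interpolation=0)
    def cost(p):
        im=np.zeros_like(m);Rz=R.from_euler('z',p[2],degrees=True).as_matrix()
        for b in parts:
            q=(proj(c,b@Rz.T+[p[0],p[1],z])+.5-[x0,y0])*S
            cv2.fillConvexPoly(im,cv2.convexHull(q.astype(np.int32)),1)
        return 1-(im&m).sum()/(im|m).sum()
    r=minimize(cost,p0,method='Nelder-Mead',options=dict(initial_simplex=np.array(p0)+np.array([[0,0,0],[6,0,0],[0,6,0],[0,0,6]]),xatol=.05,fatol=1e-4))
    return r.x,r.fun
E
python3 - <<'E'
from h import *
for f in['w2','w3']:
    c=np.load(f+'.npy',allow_pickle=True).item()
    if f=='w3': m=np.load('square_stamp.npy'); print(f,fit(c,m,STAMP,[448,212,8.6],6))
c=shot('wrist');m=manip.silhouettes('square_stamp',c)[0]['pixels'];print(fit(c,m,STAMP,[448,212,8.6],6))
m=manip.silhouettes('stamp_rest',c)[0]['pixels'];print('rest',fit(c,m,[box(92,170,0,14)],[458,255,1],0))
c=shot('scene');m=manip.silhouettes('square_stamp',c)[0]['pixels'];print('scene',fit(c,m,STAMP,[448,212,8.6],6))
go([448.2,212.6,80],np.radians(98.6))
E
```

```text
w3 (array([447.2412153 , 213.71064894,   8.7872891 ]), np.float64(0.05626666062542007))
(array([447.11456522, 213.76892514,   9.07041765]), np.float64(0.05114388989919405))
rest (array([457.35461034, 255.38478922,   0.65215197]), np.float64(0.23314428992589453))
scene (array([445.49180748, 216.72301146,  14.72568889]), np.float64(0.06187323752507046))
row [ -1.3  -4.1 170.4] roll 0.35 | at [452.  214.5 250.4] [ 3.1416 -0.      1.7269]
```

Emit:
send_rows([
  [[1,0,-5,40,0],[1,0,-5,80,0],[1,0,-5,110,0],[1,0,-5,130,0],[1,0,-5,145,0],[1,0,-5,160,0],[1,0,-5,170,0],[1,0,-5,178,0],[1,0,-5,183,0],[1,0,-5,183,0]],
])

```text
clock: 6.25
eef_pos: [447.0, 213.7, 67.2]
eef_rot: [-3.141, 0.0, 1.727]
wrist_force: [0.0, 0.3, -1.0]
finger_gap: 94.1
```

```bash
python3 - <<'E'
from h import *
c=shot('wrist');save(c,'w4.png')
go([447.2,213.7,67],np.radians(98.9))
for t in ['square_stamp','round_stamp']:
  for q in manip.silhouettes(t,c)[:1]: print(t,q['conf'],q['rect'],fit(c,q['pixels'],STAMP,[447.2,213.7 if t[0]=='s' else 293,8.9],6))
E
```

```text
row [-0.   0.   0.6] roll 0.07 | at [447.2 213.7  67.6] [ 3.1415 -0.      1.7273]
square_stamp 0.85 [282.3, 244.6, 70.0, 149.2] (array([446.90940877, 217.7164035 ,  10.29501506]), np.float64(0.11019086925521904))
round_stamp 0.85 [309.0, 65.1, 92.1, 131.0] (array([4.46299184e+02, 2.89963734e+02, 1.77644171e-01]), np.float64(0.1324339820755921))
```

View pics/w4.png

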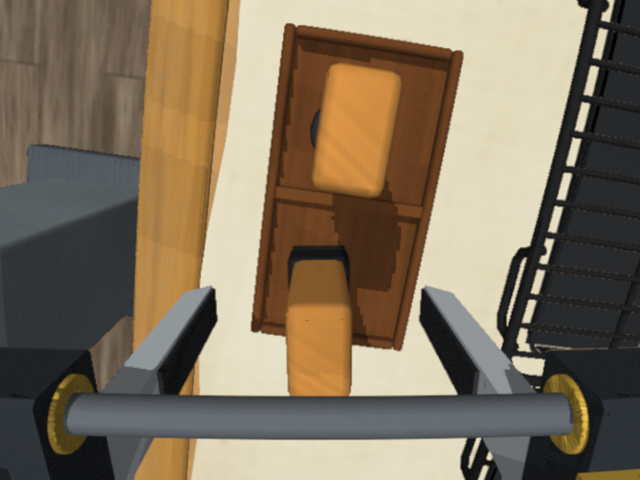

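The grip is centred between the fingers and square to them (grip edges at columns 288 and 351, foot edge at row 247), and the round stamp is clear. Closing.

Emit:
send_rows([
  [[0,0,0,0,0],[0,0,0,0,0],[0,0,0,0,0],[0,0,0,0,0],[0,0,0,0,0],[0,0,0,0,0],[0,0,0,0,0],[0,0,0,0,0],[0,0,0,0,0],[0,0,0,0,0]],
], newtons=40)

```text
clock: 7.4
eef_pos: [447.1, 213.7, 67.5]
eef_rot: [3.142, -0.0, 1.727]
wrist_force: [-0.4, 0.5, 0.5]
finger_gap: 23.8
```

```bash
python3 - <<'E'
from h import *
s=manip.read_state();print({k:np.round(s[k],3) for k in['clock','wrist_force','moment','finger_gap','eef_pos']})
c=shot('wrist');save(c,'w5.png')
T=tool(manip.read_state())
P=lambda uv,z:np.round((np.linalg.inv(T)@np.c_[onz(c,uv,z),np.ones(len(uv))].T).T[:,:3],1)
g=cv2.cvtColor(c['img'],cv2.COLOR_RGB2GRAY)
print(g[235:270:1,320]); print(g[254,270:370])
print(P([[289,247],[349,247]],36))
E
```

```text
{'clock': np.float64(7.4), 'wrist_force': array([-0.418,  0.463,  0.539]), 'moment': array([-0.074, -0.053, -0.   ]), 'finger_gap': np.float64(23.815), 'eef_pos': array([447.086, 213.689,  67.45 ])}
[ 83  82  82  81  79  79  76  78  78  74  56  34  34  36  26  24  21  24
  19  26  26  21  25  27  57  89  98  97 100  98 101 100  98 102  98]
[53 68 76 78 78 79 77 73 73 71 74 76 76 78 77 77 76 76 65 47 29 21 25 23
 23 23 21 25 22 24 24 26 23 23 18 20 23 22 21 19 23 24 22 24 26 20 23 25
 23 24 26 26 21 24 25 23 22 20 24 24 22 25 22 19 23 21 26 24 22 23 22 15
 17 13 14 19 19 35 46 51 49 51 50 52 53 54 54 52 51 49 51 52 52 52 50 51
 51 47 49 50]
[[ 20.7 -14.   31.5]
 [ 20.7  15.8  31.5]]
```

Gap is 23.8 mm, so the grip is held. The foot edge back-projects to tool x of about +15.5 (expected +16), so the stamp is centred. Lifting straight up.

Emit:
send_rows([
  [[0,0,0,-5,0],[0,0,0,-15,0],[0,0,0,-35,0],[0,0,0,-60,0],[0,0,0,-90,0],[0,0,0,-120,0],[0,0,0,-145,0],[0,0,0,-163,0],[0,0,0,-172,0],[0,0,0,-172,0]],
])

```text
clock: 8.45
eef_pos: [447.3, 213.8, 240.6]
eef_rot: [3.14, -0.0, 1.727]
wrist_force: [-0.4, -0.1, -1.2]
finger_gap: 24.1
```

```bash
python3 - <<'E'
from h import *
s=manip.read_state();print(s['clock'],s['wrist_force'],s['finger_gap'])
go([460,-272,240],np.radians(101))
E
```

```text
8.45 [-0.41760257 -0.06733958 -1.21827374] 24.064099243890386
row [-4.818e+02 -6.320e+01  3.000e-01] roll -2.03 | at [447.3 213.8 240.6] [ 3.1397e+00 -4.0000e-04  1.7273e+00]
```

Emit:
send_rows([
  [[0,-10,-1,0,0],[0,-30,-4,0,0],[0,-60,-8,0,0],[0,-95,-12,0,-0.5],[0,-130,-17,0,-1],[0,-165,-22,0,-1.5],[0,-200,-26,0,-2],[0,-235,-31,0,-2],[0,-265,-35,0,-2],[0,-295,-39,0,-2]],
])

```text
clock: 9.45
eef_pos: [453.6, -85.6, 238.4]
eef_rot: [-3.14, -0.001, 1.762]
wrist_force: [0.1, 0.0, -1.7]
finger_gap: 23.4
```

Emit:
send_rows([
  [[0,-35,-5,0,0],[0,-70,-9,0,0],[0,-105,-14,0,0],[0,-135,-18,0,0],[0,-160,-21,0,0],[0,-178,-23,0,0],[0,-187,-24,0,0],[0,-187,-24,0,0],[0,-187,-24,0,0]],
])

```text
clock: 10.35
eef_pos: [466.5, -271.2, 239.3]
eef_rot: [-3.141, -0.0, 1.763]
wrist_force: [-0.3, 0.1, -2.0]
finger_gap: 24.0
```

```bash
python3 - <<'E'
from h import *
s=manip.read_state();print(s['clock'],s['wrist_force'],s['moment'],s['finger_gap'],s['eef_pos'],s['eef_rot'])
c=shot('wrist');save(c,'w6.png');np.save('w6.npy',c,allow_pickle=True)
for q in manip.silhouettes('card_block',c)[:2]: print(q['conf'],q['rect'],fit(c,q['pixels'],[box(130,100,0,40)],[457,-252,11],0))
for q in manip.silhouettes('square_stamp',c)[:1]: print(q['conf'],q['rect'])
E
```

```text
10.35 [-0.27315069  0.13284823 -2.02652885] [-0.07360912 -0.03110597 -0.05998793] 24.048197516244954 [ 466.49128085 -271.23528909  239.26135276] [-3.14133433e+00 -4.63662377e-04  1.76261535e+00]
0.87 [238.8, 136.9, 146.6, 115.9] (array([ 455.35723804, -253.21939997,   10.9398836 ]), np.float64(0.0384006311708559))
0.56 [283.6, 242.9, 66.1, 153.5]
```

View pics/w6.png

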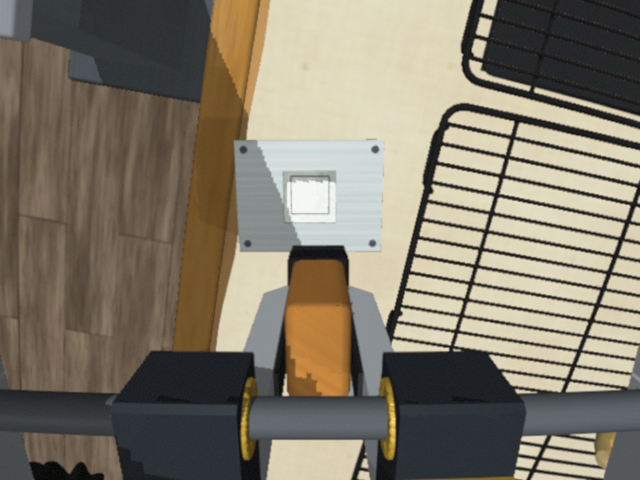

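The block is unobstructed at (310,195) px with its window at about (310,196), and it looks parallel to the held stamp. I'll refine from the window and bolts, with a crop and model overlay.

```bash
python3 - <<'E'
from h import *
c=np.load('w6.npy',allow_pickle=True).item()
im=cv2.cvtColor(c['img'],cv2.COLOR_RGB2BGR)
g=cv2.cvtColor(im,cv2.COLOR_BGR2GRAY)
big=cv2.resize(im[125:265,225:395],None,fx=4.5,fy=4.5,interpolation=cv2.INTER_CUBIC)
# refine bolts: dark centroid
pts=[]
for u,v in[(243,149),(375,149),(247,243),(372,243)]:
    w=g[v-5:v+6,u-5:u+6].astype(float);k=np.clip(np.median(w)-20-w,0,None);yy,xx=np.mgrid[v-5:v+6,u-5:u+6]
    pts.append([(k*xx).sum()/k.sum(),(k*yy).sum()/k.sum()])
B=onz(c,pts,40);print(np.round(pts,1).tolist(),np.round(B,1).tolist(),B.mean(0))
a=B[1]-B[0];b=B[3]-B[2];print('yaw',[np.degrees(np.arctan2(q[1],q[0])) for q in(a,b)],[np.degrees(np.arctan2(-q[0],q[1])) for q in(B[0]-B[2],B[1]-B[3])])
p=[455.36,-253.22,10.94]
Rz=R.from_euler('z',p[2],degrees=True).as_matrix()
for l,col in((46,(0,0,255)),):
    q=np.array([[-l/2,-l/2,40],[l/2,-l/2,40],[l/2,l/2,40],[-l/2,l/2,40]])@Rz.T+[p[0],p[1],0]
    uv=proj(c,q);print(np.round(uv,1).tolist())
    cv2.polylines(big,[((uv+.5-[225,125])*4.5).astype(np.int32)],True,col,1)
cv2.imwrite('pics/c6.png',big)
E
```

```text
[[242.9, 149.2], [374.8, 149.0], [247.2, 243.2], [372.0, 243.0]] [[391.2, -222.4, 40.0], [502.9, -200.6, 40.0], [407.4, -304.7, 40.0], [519.0, -282.8, 40.0]] [ 455.13349408 -252.65103022   40.        ]
yaw [np.float64(11.044911971677426), np.float64(11.103472937224879)] [np.float64(11.182716915803748), np.float64(11.121686178627016)]
[[283.8, 223.4], [335.0, 223.4], [335.6, 171.8], [282.8, 171.8]]
```

View pics/c6.png

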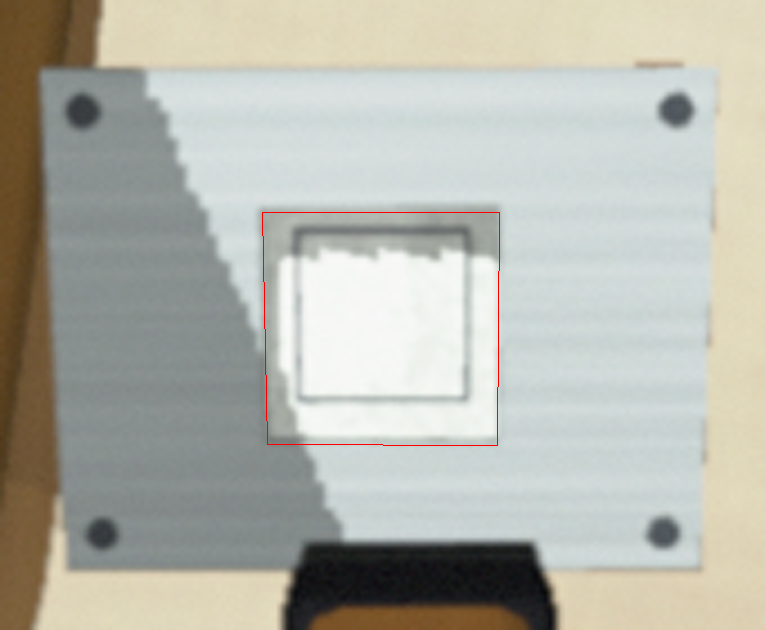

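```bash
python3 - <<'E'
from h import *
c=np.load('w6.npy',allow_pickle=True).item()
c['W']=np.array(c['T_tool_cam'])
print(proj(c,[[16,-16,51.4],[16,16,51.4],[16,-16,31.4],[16,16,31.4],[15,-15,61.4],[15,15,61.4]]))
g=cv2.cvtColor(c['img'],cv2.COLOR_RGB2GRAY)
print(g[241:252,318],g[247,280:300],g[247,336:356],g[254,280:300],g[254,336:356])
go([455.1,-252.7,150],np.radians(101.1))
E
```

```text
[[288.07538185 245.69962089]
 [346.59551249 245.70733566]
 [285.30078211 256.14166092]
 [349.18705959 256.15227988]
 [291.07909342 242.80698834]
 [343.67330314 242.81343764]]
[210 209 209 194 129  58  27  31  24  20  23] [141 140 142 141 141 140 139 140 141 141 140 121  78  42  29  28  26  26
  30  27] [ 29  27  28  30  24  27  28  66 137 192 213 213 215 213 212 214 215 213
 215 212] [212 211 212 212 212 214 212 212 196 136  61  19  22  19  16  18  18  15
  13  20] [ 21  21  22  19  19  19  20  18  16  24  86 166 204 214 212 211 211 209
 209 209]
row [20.3 -7.8 89.6] roll -0.07 | at [ 466.7 -271.1  239.6] [3.1414 0.     1.7632]
```

Emit:
send_rows([
  [[0,3,-1,10,0],[0,8,-3,30,0],[0,13,-5,50,0],[0,18,-7,72,0],[0,21,-8,92,0],[0,21,-8,108,0],[0,21,-8,120,0],[0,21,-8,125,0],[0,21,-8,125,0],[0,21,-8,125,0]],
])

```text
clock: 11.5
eef_pos: [454.9, -253.0, 115.0]
eef_rot: [3.141, 0.001, 1.762]
wrist_force: [-0.5, -0.2, -1.3]
finger_gap: 23.6
```

```bash
python3 - <<'E'
from h import *
s=manip.read_state();print(s['clock'],s['wrist_force'],s['moment'],s['finger_gap'])
c=shot('wrist');save(c,'w7.png');c['W']=tool(s)@np.array(c['T_tool_cam'])
go([455.1,-252.7,112],np.radians(101.1))
im=cv2.cvtColor(c['img'],cv2.COLOR_RGB2BGR)[150:350,200:440]
im=cv2.resize(im,None,fx=3.3,fy=3,interpolation=cv2.INTER_CUBIC)
Rz=R.from_euler('z',11.1,degrees=True).as_matrix()
l=46;q=np.array([[-l/2,-l/2,40],[l/2,-l/2,40],[l/2,l/2,40],[-l/2,l/2,40]])@Rz.T+[455.1,-252.7,0]
uv=proj(c,q);print(uv)
cv2.polylines(im,[((uv+.5-[200,150])*[3.3,3]).astype(np.int32)],True,(0,0,255),1)
cv2.imwrite('pics/c7.png',im)
E
```

```text
11.5 [-0.51824454 -0.16886004 -1.32699766] [-0.02555104 -0.06200724  0.01377825] 23.602477329393082
row [0.3 0.2 3.2] roll -0.14 | at [ 455.  -253.   115.2] [3.1407e+00 8.0000e-04 1.7621e+00]
[[281.08469417 295.64161044]
 [354.55011244 295.48400694]
 [356.16504404 223.53564812]
 [279.0775093  223.71810014]]
```

View pics/c7.png

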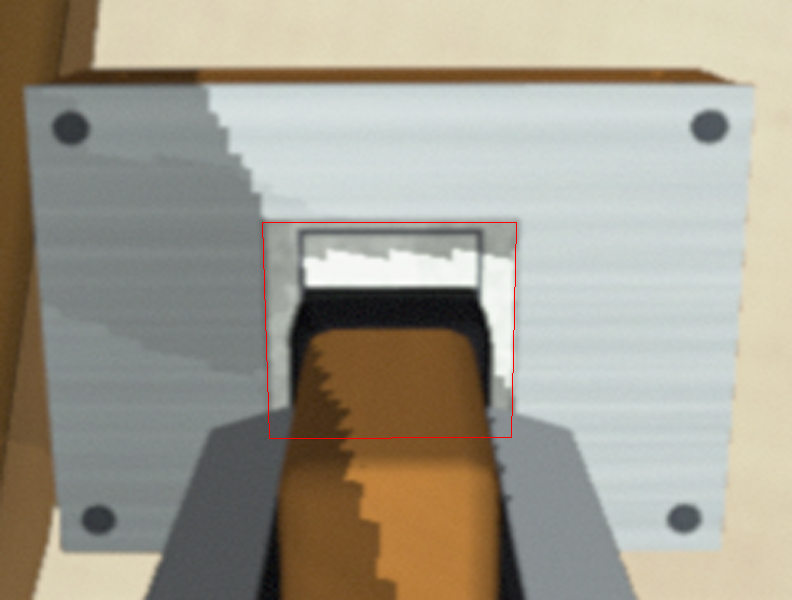

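The window outline matches the prediction and the foot is centred over it to within about 1 mm. I'll correct 1 mm and come down to just above plate level, then feel for the card in small steps.

Emit:
send_rows([
  [[0,1,-0.4,2,0],[0,1,-0.4,5,0],[0,1,-0.4,8,0],[0,1,-0.4,11,0],[0,1,-0.4,13.5,0],[0,1,-0.4,15.5,0],[0,1,-0.4,16.5,0],[0,1,-0.4,17,0],[0,1,-0.4,17,0]],
])

```text
clock: 12.45
eef_pos: [454.1, -251.9, 97.4]
eef_rot: [-3.142, -0.0, 1.762]
wrist_force: [0.2, 0.2, -1.5]
finger_gap: 23.7
```

Emit:
send_rows([
  [[0,0,0,0.8,0],[0,0,0,1.6,0],[0,0,0,2,0],[0,0,0,2,0]],
])

```text
clock: 12.85
eef_pos: [454.0, -251.9, 95.4]
eef_rot: [-3.141, -0.0, 1.762]
wrist_force: [-0.4, 0.0, -1.2]
finger_gap: 24.0
```

Emit:
send_rows([
  [[0,0,0,1,0],[0,0,0,2,0],[0,0,0,2.5,0],[0,0,0,2.5,0]],
])

```text
clock: 13.25
eef_pos: [454.1, -251.9, 92.8]
eef_rot: [-3.141, -0.0, 1.762]
wrist_force: [0.4, 0.2, -1.2]
finger_gap: 23.6
```

Emit:
send_rows([
  [[0,0,0,1,0],[0,0,0,2,0],[0,0,0,2.5,0],[0,0,0,2.5,0]],
])

```text
clock: 13.65
eef_pos: [454.0, -251.9, 90.3]
eef_rot: [-3.141, -0.0, 1.762]
wrist_force: [-0.9, -0.2, -1.3]
finger_gap: 24.0
```

Emit:
send_rows([
  [[0,0,0,1,0],[0,0,0,2,0],[0,0,0,2.5,0],[0,0,0,2.5,0]],
])

```text
clock: 14.05
eef_pos: [454.1, -251.9, 87.9]
eef_rot: [-3.141, -0.0, 1.762]
wrist_force: [0.7, -0.0, -0.7]
finger_gap: 23.7
```

Emit:
send_rows([
  [[0,0,0,1,0],[0,0,0,2,0],[0,0,0,2,0],[0,0,0,2,0]],
])

```text
clock: 14.45
eef_pos: [454.2, -252.0, 86.1]
eef_rot: [3.141, 0.0, 1.762]
wrist_force: [-0.2, -0.3, 1.0]
finger_gap: 23.8
```

Contact, about 2.4 N net. Adding 1 mm to check stiffness.

Emit:
send_rows([
  [[0,0,0,0.5,0],[0,0,0,1,0],[0,0,0,1,0],[0,0,0,1,0]],
])

```text
clock: 14.85
eef_pos: [454.2, -252.0, 85.2]
eef_rot: [3.141, 0.0, 1.762]
wrist_force: [-1.6, 2.0, 5.1]
finger_gap: 23.8
```

```bash
python3 - <<'E'
from h import *
s=manip.read_state();print(s['clock'],s['wrist_force'],s['moment'],s['eef_pos'],s['finger_gap'])
E
```

```text
14.85 [-1.62315314  1.99696041  5.10207651] [ 0.1910055   0.32903083 -0.01761057] [ 454.18809524 -252.00554773   85.22032903] 23.82851648999902
```

Emit:
send_rows([
  [[0,0,0,0.6,0],[0,0,0,1.2,0],[0,0,0,1.2,0]],
])

```text
clock: 15.15
eef_pos: [454.2, -252.0, 84.3]
eef_rot: [3.141, 0.0, 1.762]
wrist_force: [-2.8, 2.6, 8.9]
finger_gap: 23.8
```

Emit:
send_rows([
  [[0,0,0,0.4,0],[0,0,0,0.4,0],[0,0,0,0.4,0]],
])

```text
clock: 15.45
eef_pos: [454.2, -252.0, 84.0]
eef_rot: [3.141, 0.0, 1.762]
wrist_force: [-3.4, 1.6, 9.7]
finger_gap: 23.8
```

Emit:
send_rows([
  [[0,0,0,0.2,0],[0,0,0,0.2,0],[0,0,0,0.2,0],[0,0,0,0.2,0],[0,0,0,0.2,0],[0,0,0,0.2,0],[0,0,0,0.2,0],[0,0,0,0.2,0],[0,0,0,0.2,0],[0,0,0,0.2,0]],
])

```text
clock: 16.45
eef_pos: [454.2, -252.0, 83.9]
eef_rot: [3.141, 0.0, 1.762]
wrist_force: [-3.1, 2.0, 11.8]
finger_gap: 23.8
```

Emit:
send_rows([
  [[0,0,0,0,0],[0,0,0,0,0],[0,0,0,0,0],[0,0,0,0,0],[0,0,0,0,0],[0,0,0,0,0],[0,0,0,0,0],[0,0,0,0,0]],
])

```text
clock: 17.25
eef_pos: [454.2, -252.0, 83.9]
eef_rot: [3.141, 0.0, 1.762]
wrist_force: [-4.0, 1.8, 11.6]
finger_gap: 23.9
```

Held at about 12–13 N net for over 1.8 s. Lifting straight up.

Emit:
send_rows([
  [[0,0,0,-1,0],[0,0,0,-2.5,0],[0,0,0,-5,0],[0,0,0,-10,0],[0,0,0,-20,0],[0,0,0,-35,0],[0,0,0,-55,0],[0,0,0,-80,0],[0,0,0,-110,0],[0,0,0,-135,0]],
])

```text
clock: 18.25
eef_pos: [454.1, -251.9, 220.4]
eef_rot: [3.141, 0.001, 1.762]
wrist_force: [-0.3, 0.0, -1.2]
finger_gap: 23.5
```

Emit:
send_rows([
  [[0,-7,0,-15,0],[0,-20,0,-21,0],[0,-20,0,-21,0],[0,-20,0,-21,0]],
])

```text
clock: 18.65
eef_pos: [457.7, -271.3, 239.0]
eef_rot: [-3.141, -0.0, 1.762]
wrist_force: [-0.1, -0.4, -1.5]
finger_gap: 23.9
```

```bash
python3 - <<'E'
from h import *
s=manip.read_state();print(s['clock'],s['wrist_force'],s['moment'],s['finger_gap'])
c=shot('wrist');save(c,'w8.png')
T=tool(s)
d=lambda p:print(np.round(p,2))
c['W']=np.array(c['T_tool_cam']);g=cv2.cvtColor(c['img'],cv2.COLOR_RGB2GRAY)
print(g[241:252,318],g[247,286:300],g[247,338:350])
cv2.imwrite('pics/c8.png',cv2.resize(cv2.cvtColor(c['img'],cv2.COLOR_RGB2BGR)[125:265,225:395],None,fx=4.5,fy=4.2,interpolation=cv2.INTER_CUBIC))
go([447.1,213.7,240.6],1.7272)
E
```

```text
18.65 [-0.06856258 -0.38136892 -1.53776078] [-0.01260248 -0.1203328   0.02551094] 23.895083800576273
[208 211 214 199 131  57  28  34  21  16  21] [137 137 136 138 135 117  77  39  30  25  29  28  30  25] [ 24  29  23  28  29  63 135 186 206 208 208 207]
row [477.9  81.9  -1.6] roll 2.0 | at [ 457.6 -271.1  238.7] [-3.1410e+00 -8.0000e-04  1.7621e+00]
```

View pics/c8.png

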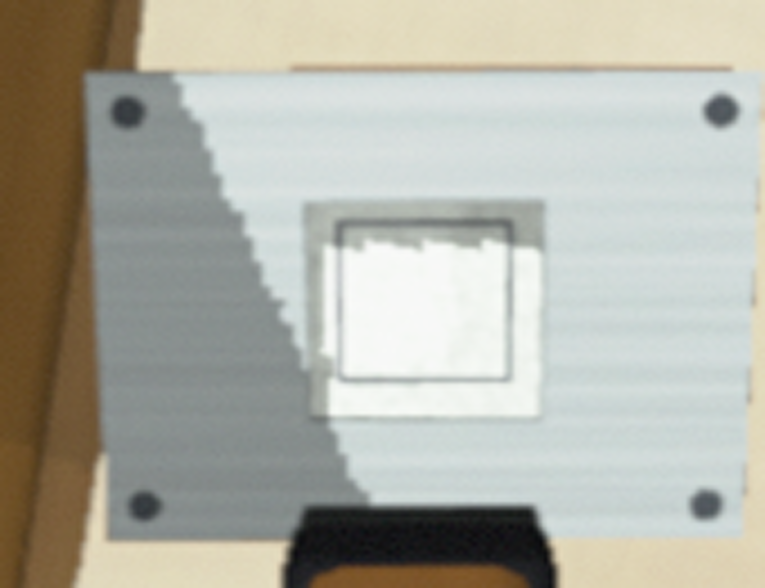

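The card shows only its printed frame at (419,300) in the crop, since the simulation draws no ink. The foot sits in the hand exactly as before the press. Returning to the well.

Emit:
send_rows([
  [[0,10,2,0,0],[0,30,5,0,0],[0,60,10,0,0],[0,95,16,0,0.5],[0,130,22,0,1],[0,165,28,0,1.5],[0,200,34,0,2],[0,235,40,0,2],[0,265,45,0,2],[0,295,50,0,2]],
])

```text
clock: 19.7
eef_pos: [450.0, 29.7, 239.0]
eef_rot: [-3.141, -0.0, 1.728]
wrist_force: [-0.1, 0.5, -1.8]
finger_gap: 23.6
```

Emit:
send_rows([
  [[0,35,6,0,0],[0,70,12,0,0],[0,105,19,0,0],[0,135,24,0,0],[0,160,29,0,0],[0,175,32,0,0],[0,180,33,0,0],[0,180,33,0,0],[0,180,33,0,0]],
])

```text
clock: 20.6
eef_pos: [455.4, 209.8, 239.1]
eef_rot: [-3.141, 0.0, 1.727]
wrist_force: [-0.2, 0.2, -0.9]
finger_gap: 23.4
```

```bash
python3 - <<'E'
from h import *
for i in range(2): manip.camera('wrist'); go([447.1,213.7,67.5],1.7272)
print(manip.read_state()['clock'])
E
```

```text
row [  5.3  -7.6 171.7] roll -0.05 | at [455.5 209.7 239.2] [-3.1416e+00  2.0000e-04  1.7263e+00]
row [  5.3  -7.7 171.8] roll -0.06 | at [455.5 209.7 239.3] [3.1415e+00 1.0000e-04 1.7262e+00]
20.7
```

Emit:
send_rows([
  [[0,5,-7,15,0],[0,5,-7,45,0],[0,5,-7,80,0],[0,5,-7,110,0],[0,5,-7,135,0],[0,5,-7,152,0],[0,5,-7,162,0],[0,5,-7,167,0],[0,5,-7,168,0],[0,5,-7,168,0]],
])

```text
clock: 21.7
eef_pos: [448.1, 214.4, 71.8]
eef_rot: [3.141, -0.0, 1.727]
wrist_force: [-0.3, -0.2, -1.1]
finger_gap: 24.0
```

Emit:
send_rows([
  [[0,0,0,1,0],[0,0,0,2,0],[0,0,0,3,0],[0,0,0,3.4,0],[0,0,0,3.4,0]],
])

```text
clock: 22.2
eef_pos: [447.7, 214.4, 67.8]
eef_rot: [3.142, 0.0, 1.727]
wrist_force: [-0.1, 0.0, -1.3]
finger_gap: 23.8
```

Emit:
send_rows([
  [[0,0,0,0.5,0],[0,0,0,0.5,0],[0,0,0,0.5,0]],
])

```text
clock: 22.5
eef_pos: [447.7, 214.4, 67.3]
eef_rot: [3.142, -0.0, 1.727]
wrist_force: [-1.0, -1.0, 0.4]
finger_gap: 23.6
```

Light contact with the floor of the well. Opening the fingers, pausing, then rising straight up.

Emit:
send_rows([
  [[0.4,0,0,0,0],[0.6,0,0,0,0],[0.8,0,0,0,0],[1,0,0,0,0],[1,0,0,0,0],[1,0,0,0,0],[1,0,0,0,0],[1,0,0,0,0],[1,0,0,0,0],[1,0,0,0,0]],
])

```text
clock: 23.5
eef_pos: [447.7, 214.4, 67.2]
eef_rot: [-3.142, 0.0, 1.727]
wrist_force: [0.4, -0.2, 0.1]
finger_gap: 93.8
```

Emit:
send_rows([
  [[1,0,0,-5,0],[1,0,0,-20,0],[1,0,0,-45,0],[1,0,0,-75,0],[1,0,0,-105,0],[1,0,0,-135,0],[1,0,0,-160,0],[1,0,0,-180,0],[1,0,0,-183,0],[1,0,0,-183,0]],
])

```text
clock: 24.5
eef_pos: [447.7, 214.3, 250.2]
eef_rot: [3.141, -0.0, 1.727]
wrist_force: [0.6, 0.5, -0.1]
finger_gap: 93.7
```

```bash
python3 - <<'E'
from h import *
s=manip.read_state();print(s['clock'],s['wrist_force'],s['finger_gap'],s['eef_pos'])
c=shot('wrist');save(c,'w9.png')
m=manip.silhouettes('square_stamp',c)[0];print(m['conf'],m['rect'],fit(c,m['pixels'],STAMP,[447,214,9],6))
m=manip.silhouettes('round_stamp',c)[0];print('round',m['conf'],m['rect'])
c=shot('scene')
for t in ['card_reader','bell','round_stamp']:
  print(t,[(round(q['conf'],2),np.round(q['rect'])) for q in manip.find_in(t,c)[:2]])
E
```

```text
24.5 [ 0.61244045  0.5036763  -0.11625522] 93.69861018502914 [447.68136669 214.30619765 250.15088972]
0.56 [299.3, 195.5, 34.0, 62.9] (array([447.62900176, 214.82642027,   9.05158675]), np.float64(0.08146897425073873))
round 0.65 [314.3, 104.6, 40.1, 58.7]
card_reader [(0.73, array([294., 282.,  46.,  36.]))]
bell [(0.4, array([370., 172.,  18.,   8.]))]
round_stamp [(0.8, array([205., 364.,  21.,  46.]))]
```

View pics/w9.png

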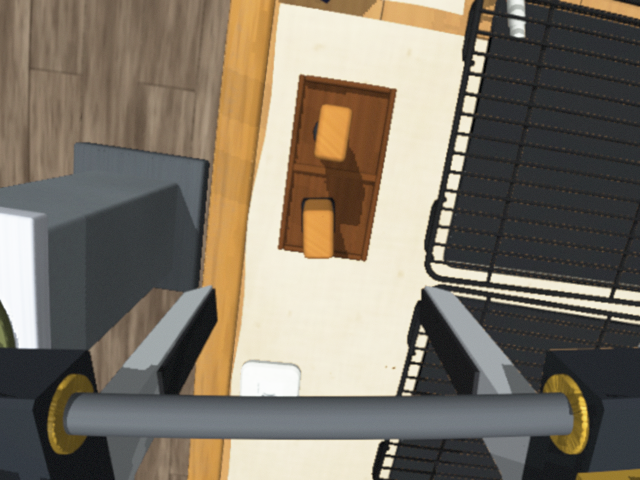

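The square stamp stands upright at (318,228) px in its own well. The round stamp at (333,133) and the card reader look unmoved, and the gripper is clear. Handing in.

```bash
python3 -c "
from cell import manip
print(manip.sign_off())"
```

```text
the job is handed in; nothing more can be done
None
```

I stamped the card through the window with the square stamp, stood the stamp back in its own well, let go of it, and handed the job in at about 24.6 s. No verdict is reported, and the simulation shows no ink, so I couldn't see a print.

- **Press:** The card was about 14 to 15 mm below the plate. I held about 11 to 13 N net for about 2 s, with the highest reading about 13 N, then lifted straight up. By the camera the face was within about 1 mm of the window's centre. A side force of 3 to 4 N showed at the wrist, but the measured tool position did not move and the stamp had not shifted in the grip.
- **Return:** The last fit puts the stamp at (447.6, 214.8), yaw 9.1°. It started at (447.2, 213.7), yaw 8.9°. The gripper was open and clear, with wrist force near zero.
- **Bystanders:** The round stamp and card reader were found where they were at the start. The final picture showed only part of the bell, with low confidence, probably because the arm was in the way. That check was therefore inconclusive, but the arm never went near the bell.

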